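# Release the ratchet and lower the hold-down arm onto a jar

### The arm

A 6-joint arm with a two-finger parallel gripper is mounted at the origin on a cart in front of the work surface, level with it; the furniture and walls round the work are solid. World frame = base frame: x ahead of the robot, y to its left, z up, the work surface at z = 0. Lengths are in m, angles in degrees, forces in N, time in s.
With the tool pointing down it reaches from about 0.3 to 0.75 m from the base axis. Payload 8.5 kg.
Tool frame: the origin (TCP) lies at the very end of the fingers, on their centre line; the grasp point (between the pads) lies 19 mm behind it; z points along the fingers, y is the line along which they close (so a half turn about z gives the same grasp; the last joint's range is limited). The gripper opens to 85 mm and grips with 20 to 120 N. Pads are 22 mm wide; open, the fingers measure 114 mm over their backs; the gripper's body (76 mm by 85 mm) begins 54 mm behind the grasp point. The pads swing forward as they close: fully open they stand 13 mm farther back than shut.
Start: joints at [60.315, 21.807, 74.336, -0, 83.858, -12.336], TCP at [0.164, 0.525, 0.231] pointing down, gripper open.
Joint ranges: [-178.18, 178.18], [-50.72, 133.34], [12.68, 142.11], [-81.47, 261.47], [9.98, 163.14], [-165.26, 165.26]. Speed limits (degrees/s): [136.94, 136.94, 180, 180, 180, 180].

### API

Orientations are given as [roll, pitch, yaw] about the fixed x, y, z axes, in that order (R = Rz(yaw) Ry(pitch) Rx(roll)).
In Python, from cell import ctrl, get_image gives the robot as it stands. The module is installed in compiled form; this text tells all that it offers. Calls block until the motion is done:
- ctrl.move_ptp(position, orientation): joint-space move of the TCP to a pose.
- ctrl.move_straight(position, orientation=None, feed=0.15): straight line of the TCP; orientation=None keeps the orientation; feed is the mean speed in m/s.
- ctrl.goto_joints(angles): joint-space move.
- ctrl.open_gripper() and ctrl.grasp(): open the fingers fully, or close them until they stop; the grip force is fixed at half the most.
- ctrl.hold(seconds).
- ctrl.ik(position, orientation): joint angles nearest the present ones, or None.
- get_image(name): name is "scene" or "top" or "wrist"; returns a dict with "color" (480x640x3 uint8, red, green, blue), "vfov" (degrees; the focal length in pixels is half the picture's height over the tangent of half this angle, whatever the lens; pixels are square), "cx", "cy" (the principal point, pixels), "position" and "orientation" of the camera in the world. Camera axes: x right, y up, looking along -z (the intrinsics and any distortion apply to the point x, -y, -z); pixel columns grow to the right and rows downward; lengths in m; the calibration is good to about 2 mm. The wrist camera is an equidistant fisheye: a pixel r from the principal point sees the ray r / f radians off the axis. A picture is of the moment at which its call begins. There is no depth.
A pose or a line that the arm cannot do raises ctrl.MotionError and nothing moves.
- ctrl.finish_job(): hands the job in; it is judged then, once.
Readings, each from a call of its own:
- ctrl.get_t(): time.
- ctrl.get_q(): joint angles.
- ctrl.get_joint_velocities(): joint speeds.
- ctrl.get_tau(): joint torques, N m.
- ctrl.get_tool_pos(): TCP position.
- ctrl.get_tool_rot(): TCP orientation.
- ctrl.get_contact_force(): force on the tool from outside, world axes, zero at the start.
- ctrl.get_moment(): the same for the moment, N m.
- ctrl.get_opening(): opening from 0.0 (shut) to 1.0 (fully open).
- ctrl.get_grip_force(): force on a finger pad.
Only numpy, scipy, OpenCV 4.12 (cv2) and the standard library are available. Lean on these libraries where they do the work, as an engineer would, in place of code of your own. Each camera call takes 0.05 s, during which the arm holds its last target. There are 200 camera calls.

### The job

The hold-down arm over the white jar is propped up by its ratchet. Press the red thumb tail of the pawl all the way down so that the pawl comes free of the teeth and stays free, then push the arm by its black end paddle down past the teeth until its rubber pad sits on the jar's cap, and let go. Only press with the fingertips: do not raise the arm, do not lift or shift the jar or the things standing around, and leave the pawl released.

Things in the scene. Friction and masses are not known exactly. Their poses are not given: they have to be found in the camera images.
- stand: the fixed hold-down stand (grey base plate 205x74x10 mm, blue cheeks up to 162 mm high). Origin on the bench under the arm's hinge; its z is up, its -x points along the arm to the paddle, its +x to the pawl's tail. The jar stands in a 10 mm high rubber ring at x = -90 mm. It does not move.
- hub (a point): centre of the arm's hinge, 100 mm above the bench. The hinge axis is the stand's y.
- holddown (a joint): angle of the toothed aluminium arm, rad: 0 = level, with the rubber pad just on the jar's cap; positive = raised (starts at 0.61 to 0.71). The hinge is stiff (0.45 N m of friction): the arm stays where it is left, and takes about 2 to 4 N at the paddle to push down. While the pawl is engaged its teeth block any lowering beyond 0.60.
- paddle (a point): middle of the top face of the black paddle at the arm's end, the place to push; the face is 40 mm along the arm by 36 mm wide. It lies 165 mm from the hinge along the arm and 8 mm above the arm's centre line, so it travels an arc of that radius about hub and ends 108 mm above the bench when the arm is level.
- pad (a point): centre of the underside of the rubber pad (40 mm wide), 90 mm along the arm and 21 mm below its centre line.
- pawl (a joint): angle of the red pawl, rad: 0 = engaged in the teeth, 0.30 = its stop, fully released. It clears the teeth from about 0.17. It pivots stiffly (friction 0.15 N m, about 2.5 N at the tail) on a pin parallel to the arm's hinge, 55 mm towards the stand's +x and 53 mm above the hinge, and stays where it is left.
- pawl_tail (a point): middle of the top face of the pawl's red thumb tail, the place to press; the face is 30 mm (stand x) by 32 mm. It lies 60 mm beyond the pawl's pin, 173 mm above the bench when engaged, level then, and goes down 18 mm to the stop, tilting by 0.30 rad.
- jar_salt: white screw-cap jar, 56 mm wide, 69 mm high, 0.25 kg, loose, upright in the stand's ring under the pad; origin at the centre of its underside. To be left standing there.
- petri: clear round petri dish, 61 mm wide, 14 mm high, loose bystander, origin at the centre of its underside; to be left alone
- vial_a: small vial with green cap, 22 mm wide, 45 mm high, loose bystander, origin at the centre of its underside; to be left alone
- crucible: white lidded crucible, 43 mm wide, 46 mm high, loose bystander, origin at the centre of its underside; to be left alone
- timer: white bench timer with coloured keys, 58x66x18 mm, loose bystander, origin at the centre of its underside; to be left alone
- stopper_1: red-brown rubber stopper, 23 mm wide, 22 mm high, loose bystander, origin at the centre of its underside; to be left alone
There are look-alikes about, which are no part of the job. What is shaped like the jar_salt but yellow is not meant.

How it is judged:
By the outcome, as a careful person would: the job done as asked, in the order asked, and still so for the second after the job is handed in, with the robot touching nothing.
It also fails if it takes over 43 s, if anything falls off the work surface, if the arm or the gripper's body presses on something with over 40 N, if the wrist force passes 120 N, or if a joint passes its speed limit or range.

## Working session

There is one attempt and no reset: what is moved stays moved. The work goes in short steps, each a Python script; the robot and the scene stay as the last script left them, time stands still between calls to the robot, and variables do not carry over. Pictures are saved under pics/ and viewed, at most 10 in all, crops included, and the job is handed in when it is done.

```bash
mkdir -p pics; cat > h.py <<'E'
import numpy as np, cv2, json
from cell import ctrl, get_image
from scipy.spatial.transform import Rotation as R
def cap(n,tag):
    im=get_image(n); cv2.imwrite(f'pics/{tag}.png',im['color'][:,:,::-1]); 
    np.save(f'pics/{tag}.npy',im,allow_pickle=True); return im
def load(tag): return np.load(f'pics/{tag}.npy',allow_pickle=True).item()
def rot(im):
    o=np.array(im['orientation'],float)
    return o if o.shape==(3,3) else R.from_euler('xyz',o,degrees=True).as_matrix()
def ray(im,u,v):
    f=240/np.tan(np.radians(im['vfov'])/2)
    d=np.array([(u-im['cx'])/f,-(v-im['cy'])/f,-1.]); d=rot(im)@d
    return np.array(im['position']),d/np.linalg.norm(d)
def plane(im,u,v,z):
    p,d=ray(im,u,v); return p+d*(z-p[2])/d[2]
def proj(im,P):
    f=240/np.tan(np.radians(im['vfov'])/2)
    c=rot(im).T@(np.array(P)-np.array(im['position'])); return im['cx']-f*c[0]/c[2], im['cy']+f*c[1]/c[2]
E
python3 - <<'E'
from h import *
for n in ('scene','top'):
    im=cap(n,n+'0'); print({k:v for k,v in im.items() if k!='color'})
print(ctrl.get_t(),ctrl.get_tool_rot())
E
```

```text
{'vfov': 47.44395400429783, 'cx': 320.920062251414, 'cy': 234.06023979269412, 'position': array([-0.14632556, -0.28549296,  0.8698498 ]), 'orientation': array([ 47.33796565,   1.28346044, -56.7398095 ])}
{'vfov': 55.10960315432687, 'cx': 319.9887955442093, 'cy': 235.73579673572155, 'position': array([0.31153488, 0.15910216, 1.31880419]), 'orientation': array([  8.6205504 ,   0.18912774, -90.79408722])}
0.1 [-1.79926020e+02 -1.49528187e-02  1.62649735e+02]
```

View pics/scene0.png

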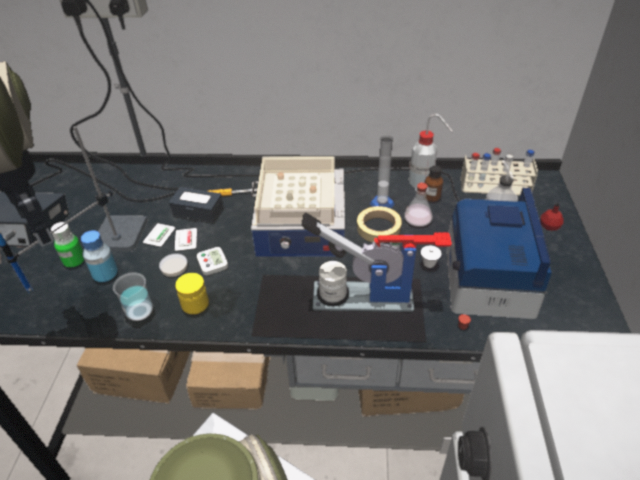

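View pics/top0.png

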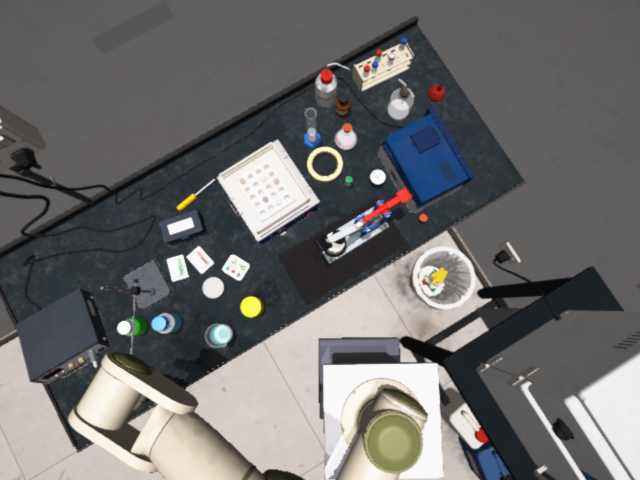

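The stand sits near top-view pixel (360,235), with the red tail near (402,196). In the scene view they are near (365,285) and (438,238). I'll enlarge both.

```bash
python3 - <<'E'
from h import *
a=load('top0')['color'][170:280,300:440,::-1]; b=load('scene0')['color'][200:330,290:480,::-1]
a=cv2.resize(a,None,fx=5,fy=5,interpolation=cv2.INTER_CUBIC);b=cv2.resize(b,None,fx=4,fy=4,interpolation=cv2.INTER_CUBIC)
cv2.imwrite('pics/ta.png',a);cv2.imwrite('pics/sb.png',b)
for t,(x0,x1,y0,y1) in (('top0',(340,420,180,260)),('scene0',(360,460,220,260))):
    im=load(t);c=im['color'].astype(int);m=(c[:,:,0]>130)&(c[:,:,1]<70)&(c[:,:,2]<80)
    v,u=np.nonzero(m); k=(u>x0)&(u<x1)&(v>y0)&(v<y1);u=u[k];v=v[k]
    print(t,len(u),u.min(),u.max(),v.min(),v.max(), cv2.minAreaRect(np.c_[u,v].astype(np.int32)))
E
```

```text
top0 321 364 419 188 221 ((390.9814147949219, 204.25543212890625), (31.5812931060791, 55.11171340942383), 87.83892822265625)
scene0 619 376 450 232 246 ((412.9383850097656, 239.34461975097656), (13.42309284210205, 73.99835968017578), 88.36341857910156)
```

View pics/ta.png

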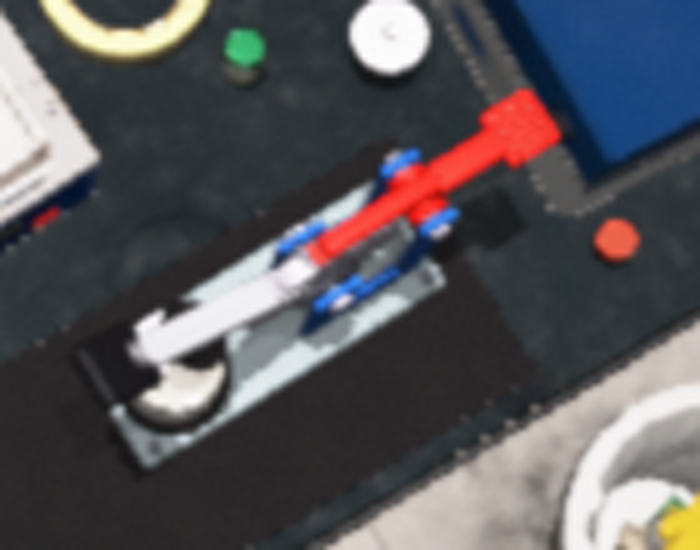

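View pics/sb.png

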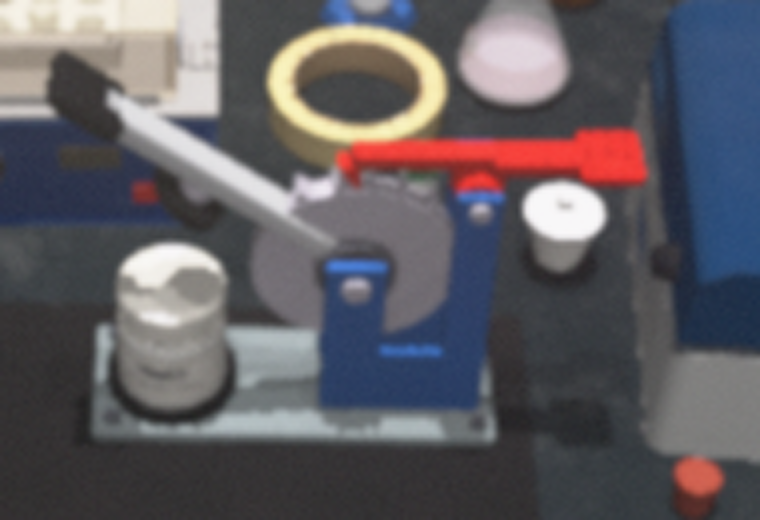

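```bash
python3 - <<'E'
from h import *
T=load('top0');S=load('scene0')
tp=lambda u,v:(300+(u+.5)/5-.5,170+(v+.5)/5-.5)
sp=lambda u,v:(290+(u+.5)/4-.5,200+(v+.5)/4-.5)
def tri(a,b):
    p,d=ray(T,*a);q,e=ray(S,*b)
    s=np.linalg.lstsq(np.c_[d,-e],q-p,rcond=None)[0];A=p+s[0]*d;B=q+s[1]*e
    return (A+B)/2,np.linalg.norm(A-B)
print('tail tri',tri(tp(520,127),sp(610,153)))
print('tail plane',plane(T,*tp(520,127),.173),plane(S,*sp(610,153),.173))
n=plane(T,*tp(147,467),.01);r=plane(T,*tp(443,280),.01)
print('base corners',n,r,np.linalg.norm(n-r),np.degrees(np.arctan2(*(r-n)[1::-1])))
n2=plane(S,*sp(93,440),.01);r2=plane(S,*sp(495,438),.01);l2=plane(S,*sp(97,325),.01)
print('S corners',n2,r2,l2,np.linalg.norm(n2-r2),np.linalg.norm(l2-n2),np.degrees(np.arctan2(*(r2-n2)[1::-1])))
n3=plane(T,*tp(326,262),.15)
# pawl nose to tail axis in top
a=plane(T,*tp(320,255),.17);b=plane(T,*tp(485,153),.173);print('pawl dir',np.degrees(np.arctan2(*(b-a)[1::-1])))
# paddle
print('paddle tri',tri(tp(113,360),sp(85,95)))
print('start',ctrl.get_tool_pos())
E
```

```text
tail tri (array([ 0.58738757, -0.05442528,  0.17315963]), np.float64(0.00022101758979318605))
tail plane [ 0.58736158 -0.05435976  0.173     ] [ 0.58764485 -0.05445185  0.173     ]
base corners [0.43098254 0.13606306 0.01      ] [ 0.53675349 -0.0365906   0.01      ] 0.20247661473524245 -58.507564228183384
S corners [0.42645755 0.13267578 0.01      ] [ 0.53540185 -0.03787702  0.01      ] [0.49273895 0.17462038 0.01      ] 0.2023786449878002 0.07843834482434602 -57.43071058740903
pawl dir -59.08311767423328
paddle tri (array([0.46588987, 0.15555926, 0.2026309 ]), np.float64(0.0008791993226193229))
start [0.16389476 0.52473742 0.23076911]
```

```bash
cat >> h.py <<'E'
YAW=np.radians(-59.2); X=np.array([np.cos(YAW),np.sin(YAW),0]); Y=np.array([-X[1],X[0],0]); Z=np.array([0,0,1.])
O=np.array([.5875,-.0544,0])-.115*X
def W(x,z,y=0): return O+x*X+y*Y+z*Z
def ori(tilt,k):
    """tool z opposite the face normal (sin t,0,cos t) in stand frame; k quarter turns"""
    z=-(np.sin(tilt)*X+np.cos(tilt)*Z); y=Y; x=np.cross(y,z)
    M=np.c_[x,y,z]@R.from_euler('z',90*k,degrees=True).as_matrix()
    return R.from_matrix(M).as_euler('xyz',degrees=True)
def paddle(th,d=0): # point d above the face
    return W(-165e-3*np.cos(th)+(8e-3+d)*np.sin(th), .1+.165*np.sin(th)+(8e-3+d)*np.cos(th))
E
python3 - <<'E'
from h import *
T=load('top0');S=load('scene0')
tp=lambda u,v:(300+(u+.5)/5-.5,170+(v+.5)/5-.5)
sp=lambda u,v:(290+(u+.5)/4-.5,200+(v+.5)/4-.5)
def tri(a,b):
    p,d=ray(T,*a);q,e=ray(S,*b)
    s=np.linalg.lstsq(np.c_[d,-e],q-p,rcond=None)[0];A=p+s[0]*d;B=q+s[1]*e
    return (A+B)/2,np.linalg.norm(A-B)
p,e=tri(tp(605,165),sp(690,345));print('box corner',p,e,'stand',(p-O)@X,(p-O)@Y)
p,e=tri((386,151),(460,200));print('box far-left corner',p,e,'stand',(p-O)@X,(p-O)@Y)
# paddle angle check
for th in(.61,.65,.71): print(th,paddle(th),proj(T,paddle(th)),proj(S,paddle(th)))
print('seen',tp(113,360),sp(85,95))
q0=ctrl.get_q();print(q0)
for k in (-1,0,1,2):
    for nm,P,t in (('tail',W(.115,.25),0),('tail',W(.115,.155),0),('tail',W(.115,.155),-.15),('padhi',paddle(.65,.04),.5),('pad0',paddle(0),0)):
        print(k,nm,None if (q:=ctrl.ik(P,ori(t,k))) is None else np.round(q))
E
```

```text
box corner [ 0.5855234  -0.11425001  0.07888694] 0.008151097599844776 stand 0.16539665250204136 -0.03234359058780567
box far-left corner [ 0.71616425 -0.02574402  0.15921565] 0.02301142842310388 stand 0.15626727385842862 0.12519051671958126
0.61 [0.46171207 0.15661121 0.20108032] (np.float64(321.66077542762645), np.float64(243.49997905622826)) (np.float64(309.39733912247675), np.float64(225.04414670287846))
0.65 [0.46383533 0.15304941 0.20622443] (np.float64(323.10779559305615), np.float64(242.33653914800274)) (np.float64(311.5494926924462), np.float64(222.97851513681763))
0.71 [0.46721343 0.1473826  0.21361947] (np.float64(325.4327859674226), np.float64(240.51043903012174)) (np.float64(315.0191758090835), np.float64(219.98628818619807))
seen (322.2, 241.6) (310.875, 223.375)
[ 6.03135429e+01  2.18380425e+01  7.43797061e+01 -1.20499457e-03
  8.38577178e+01 -1.23360724e+01]
-1 tail [ -17.   25.   66.   -0.   89. -138.]
-1 tail [ -17.   29.   75.   -0.   76. -138.]
-1 tail [ -14.   27.   79.   -7.   68. -133.]
-1 padhi [ -10.   22.   78.   22.   99. -131.]
-1 pad0 [   9.   23.   96.   -0.   61. -112.]
0 tail [-17.  25.  66.   0.  89. -48.]
0 tail [-17.  29.  75.   0.  76. -48.]
0 tail [-14.  27.  79.  -7.  68. -43.]
0 padhi [-10.  22.  78.  22.  99. -41.]
0 pad0 [  9.  23.  96.   0.  61. -22.]
1 tail [-17.  25.  66.  -0.  89.  42.]
1 tail [-17.  29.  75.  -0.  76.  42.]
1 tail [-14.  27.  79.  -7.  68.  47.]
1 padhi [-10.  22.  78.  22.  99.  49.]
1 pad0 [ 9. 23. 96. -0. 61. 68.]
2 tail [-17.  25.  66.  -0.  89. 132.]
2 tail [-17.  29.  75.  -0.  76. 132.]
2 tail [-14.  27.  79.  -7.  68. 137.]
2 padhi [-10.  22.  78.  22.  99. 139.]
2 pad0 [  9.  23.  96.  -0.  61. 158.]
```

```bash
python3 - <<'E'
from h import *
ctrl.grasp()
p=np.array(ctrl.get_tool_pos());
ctrl.move_straight(p+[0,0,.07],feed=.2)
ctrl.move_ptp(W(.118,.27),ori(0,0))
ctrl.move_straight(W(.118,.18),feed=.15)
f0=np.array(ctrl.get_contact_force());print(ctrl.get_t(),f0,ctrl.get_tool_pos())
z=.176
while z>.146:
    ctrl.move_straight(W(.118,z),feed=.03)
    f=np.array(ctrl.get_contact_force())-f0; print(round(z,4),np.round(f,1),round(ctrl.get_tool_pos()[2],4))
    if f[2]>18: break
    z-=.002 if z>.162 else .001
print(ctrl.get_t()); cap('scene','s1')
ctrl.move_straight(W(.118,.25),feed=.2)
cap('scene','s2'); cap('wrist','w2'); print(ctrl.get_t())
c=load('s2')['color'][200:330,290:480,::-1];cv2.imwrite('pics/s2c.png',cv2.resize(c,None,fx=4,fy=4,interpolation=cv2.INTER_CUBIC))
E
```

```text
4.675 [-0.5817975  -0.67487256  0.17924151] [ 0.58950698 -0.05693261  0.18094885]
0.176 [-0.1  1.3 -0.9] 0.1763
0.174 [ 1.2  0.2 -0.3] 0.1739
0.172 [ 1.2 -0.6  0.7] 0.1721
0.17 [ 1.3 -1.1  2.2] 0.1701
0.168 [ 2.2 -1.3  3.1] 0.1679
0.166 [ 2.6 -1.1  1.9] 0.1658
0.164 [ 2.5 -1.9  1.7] 0.1638
0.162 [ 1.7 -0.6  1.8] 0.1618
0.161 [ 2.  -1.   1.6] 0.1609
0.16 [ 0.7 -1.6  1.4] 0.1599
0.159 [ 1.9 -2.9  2.2] 0.1589
0.158 [ 1.8 -2.5  2. ] 0.1579
0.157 [ 2.5 -2.9  1.8] 0.1569
0.156 [ 1.6 -2.9  4.6] 0.1563
0.155 [ 0.2 -2.   9. ] 0.1559
0.154 [-0.3 -2.3 13.9] 0.1556
0.153 [-2.2 -1.8 18.2] 0.1553
8.9583
9.7417
```

View pics/s2c.png

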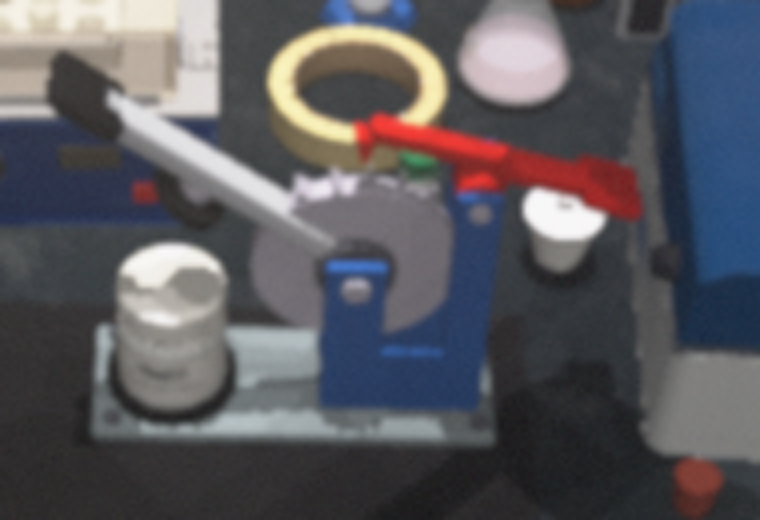

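The pawl is at its stop: the tail is down near crop pixel (610,190) and the nose is clear of the teeth at (365,135). The arm hasn't moved. Next I'll push the paddle.

```bash
python3 - <<'E'
from h import *
ctrl.move_straight(W(.10,.31),feed=.2)
ctrl.move_ptp(paddle(.66,.08),ori(.66,0))
ctrl.move_straight(paddle(.66,.03),ori(.66,0),feed=.1)
f0=np.array(ctrl.get_contact_force());print(ctrl.get_t(),f0)
th=.66; d=.012
while d>-.001: ctrl.move_straight(paddle(th,d),ori(th,0),feed=.05); d-=.006
while th>-.06:
    ctrl.move_straight(paddle(th),ori(th,0),feed=.05)
    f=np.array(ctrl.get_contact_force())-f0
    n=f@(np.sin(th)*X+np.cos(th)*Z); print(round(th,3),np.round(f,1),round(n,1),round(ctrl.get_t(),1))
    if n>(12 if th<.08 else 25): break
    th-=.04 if th>.06 else .008
cap('scene','s3')
ctrl.move_straight(paddle(max(th,0),.06),feed=.15)
cap('scene','s4'); print(ctrl.get_t())
c=load('s4')['color'][200:330,290:480,::-1];cv2.imwrite('pics/s4c.png',cv2.resize(c,None,fx=4,fy=4,interpolation=cv2.INTER_CUBIC))
E
```

```text
11.575 [-0.52373936 -0.66482032 -0.17413871]
0.66 [ 0.4 -0.1 -0.1] 0.1 12.9
0.62 [0.6 0.6 0. ] -0.1 13.2
0.58 [ 1.1  0.7 -0.1] -0.1 13.4
0.54 [0.6 0.6 0.1] -0.0 13.7
0.5 [1.2 0.7 0.8] 0.7 14.0
0.46 [ 0.5 -0.1 -0.3] -0.1 14.3
0.42 [0.7 0.6 0.6] 0.5 14.6
0.38 [ 0.3  1.5 -0.1] -0.5 14.8
0.34 [0.2 0.8 1.3] 1.0 15.1
0.3 [-0.3  0.5  0.8] 0.6 15.4
0.26 [-0.1  0.1  1. ] 0.9 15.7
0.22 [ 1.   0.5 -0.3] -0.3 16.0
0.18 [0.9 1.  1. ] 0.9 16.3
0.14 [ 0.2 -0.  -0. ] 0.0 16.6
0.1 [ 0.4  1.1 -0. ] -0.1 16.8
0.06 [-0.   0.   1.1] 1.1 17.1
0.02 [ 0.6 -0.1 -0. ] 0.0 17.4
0.012 [ 1.  -0.2  0.5] 0.5 17.6
0.004 [-2.5 -0.1  9.9] 9.8 17.9
-0.004 [-5.3 -2.3 20.8] 20.8 18.1
18.8083
```

View pics/s4c.png

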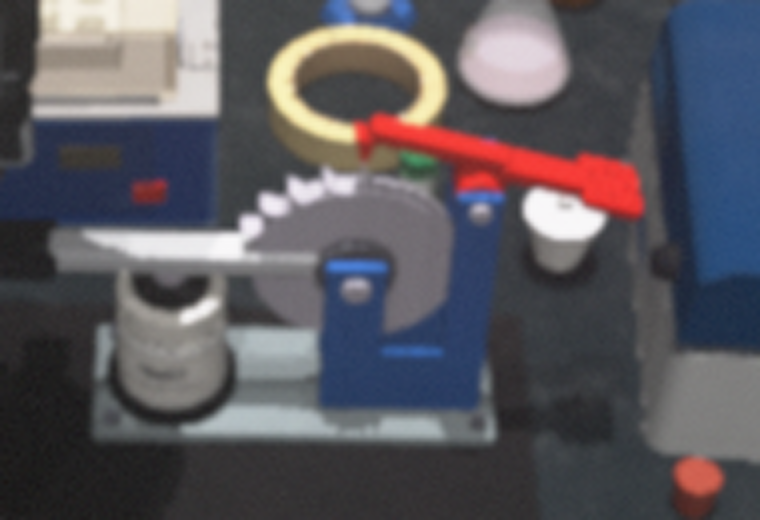

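The arm is now level with its pad on the cap, and contact came at an angle of about 0. The pawl is still released, the jar and the other things haven't moved, and the gripper is clear. I'll hand it in.

```bash
python3 - <<'E'
from h import *
ctrl.move_straight(paddle(0,.12),feed=.15)
print(ctrl.get_t(),ctrl.finish_job())
E
```

```text
the job is handed in; nothing more can be done
19.3583 None
```

The pawl was pressed to its stop and stayed released, the arm was pushed down until its pad sat on the white jar's cap, and the job was handed in at 19.4 s of the 43 s with the gripper clear; the verdict was not shown.

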